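# Chock a tube on the inspection slope

### The arm

A 6-joint arm with a two-finger parallel gripper is mounted at the origin on the work surface. World frame = base frame: x ahead of the robot, y to its left, z up, the work surface at z = 0. Lengths are in mm, angles in rad, forces in N, time in s.
With the tool pointing down it reaches from about 350 to 925 mm from the base axis. Payload 6.4 kg.
Tool frame: the origin (TCP) lies between the finger pads; the fingertips stand 14 mm ahead of it and the grasp point (between the pads) lies 5 mm behind it (tips_ahead is the x of the fingertips in the tool frame, in mm); x points along the fingers, y is the direction in which the jaws open and shut, and the axes are right-handed (so a half turn about x gives the same grasp; the last joint's range is limited). The gripper opens to 94 mm and grips with 3 to 60 N. Pads are 16 mm wide; open, the fingers measure 119 mm over their backs; the gripper's body (75 mm by 177 mm) begins 78 mm behind the grasp point.
Start: joints at [-1.427, 0.245, 1.558, -0, 1.339, -0.174], TCP at [203.115, -617.461, 219.455] pointing down, gripper open.
Joint ranges: [-3.13, 3.13], [-1.02, 2.26], [0.13, 2.54], [-0.95, 4.09], [0.21, 2.88], [-2.74, 2.74]. Speed limits (rad/s): [2.57, 2.57, 3.14, 3.14, 3.14, 3.14].

### API

Orientations are given as a 3x3 rotation matrix whose columns are the frame's x, y, z axes.
In Python, from plant import * gives the robot as it stands. The module is installed in compiled form; this text tells all that it offers.
- The arm moves only by the tool move_arm, never from a script. Its argument "rows" is a list of rows, each a list of 3 entries, a list of its own where there are three numbers: the finger opening in m, from 0 to 0.094, then the shift along the world's x, y, z in m, then the turn about the world's z in rad. In form: [[claw, [x, y, z], yaw], ...]. A call has exactly 10 rows; each row shifts and turns the commanded pose from where the row before left it; what a row does not reach is not made up. A row lasts 1/12 s, in which the tool goes at most 41.7 mm and 7.16 degrees, less where a joint would pass 70% of its speed; a pose out of reach is approached as far as the arm can. A call with a gripper value outside its range is refused whole. The fingers move at their own pace and stop on an object; "squeeze" is the grip in N (left out, the last holds). Time passes only in rows, so rows that do not move let the fingers close, or fill a call up. It gives the time, the measured TCP pose, the force and the opening at its end, in the units of the state.
- observe(): the state, without advancing time (a new reading comes with each control period).
- get_image(name): name is "scene" or "side" or "wrist"; returns a dict with "image" (400x640x3 uint8, red, green, blue), "range_z" (400x640 float32, mm along the optical axis (not along the pixel's ray), 0 where there is no reading), "intrinsics" (3x3 intrinsics, pixels), "cam_to_world" (4x4, takes a point from camera to world coordinates). Camera axes: x right, y down, z forward; pixel columns grow to the right and rows downward; lengths in mm; the calibration is good to about 2 mm. A picture is of the moment at which its call begins.
- close_job(): hands the job in, once; it reports no verdict.
The state is a dict: "time": time; "qpos": joint angles; "joint_velocities": joint speeds; "tau": joint torques, N m; "position": TCP position; "ee_rot": TCP orientation; "contact_force": force on the tool from outside, world axes, zero at the start; "moment": the same for the moment, N m; "finger_gap": opening from 0.0 (shut) to 1.0 (fully open).
Only numpy, scipy, OpenCV 4.12 (cv2) and the standard library are available. Lean on these libraries where they do the work, as an engineer would, in place of code of your own. Each camera call takes 0.05 s, during which the arm holds its last target.

### The job

Put the two-pronged chock flat on the sloped deck of the inspection stand first, prongs pointing straight uphill, while the tubes are still in the carton. Then lay the longer tube square across the middle of the deck just uphill of it, keep hold until it rests against both prongs, and let go so that it stays put with its axis level with the pointer blade beside the deck. Set the tube down gently (no dropping, no free rolling) and leave the short tube and tape roll where they are.

Things in the scene. Friction and masses are not known exactly. Their poses are not given: they have to be found in the camera images.
- stand: fixed inspection stand with a bare aluminium sloped deck, 280 long (level measure, local x) x 170 wide (y), 9 degree slope, no rims; left or right of the robot. Origin on the bench under the deck's centre; frame level, x uphill, z up. Deck surface height above the bench = 60 mm + tan(9 deg) * local x (38 to 82 mm).
- deck_mid (a point): centre of the deck's top surface, 60 mm above the bench; axes as the stand's
- pointer: fixed pointer stand on the bench beside the deck, centre line 125 mm from the deck's centre line on local -y side; 111 high, foot 50 x 40. Frame parallel to the stand's (x uphill, level). The tube must end with its axis at this frame's x = 0 (within 15 mm).
- pointer_tip (a point): tip of the pointer's thin blade (5 wide), 106 mm above the bench, 95 mm from the deck's centre line; the blade points across the deck
- carton: fixed open cardboard carton, outer 206 (x) x 232 (y) x 30 high, floor and walls 5; origin under its centre. A divider 25 high at y = 0 makes two cells, centres y = +57 and -57, 109 wide. A tube lies along x in each, between 8 mm high lugs at x = -45 and +45; its middle is clear, with 28 mm to divider and walls: open fingers at most 75 mm there. A flap lies outside on +x, under 30 mm high.
- tube_center (a point): centre of the longer tube: plain aluminium cylinder, 54 diameter x 150 long, about 0.4 kg, dark bore at its ends; local x is its axis (y and z turn as it rolls). In either cell of the carton, its centre 32 mm above the bench. Grasp it across the diameter at its middle.
- tube: the longer tube; origin on its skin 27 mm from its axis, at mid length; local x is its axis
- short_tube_center (a point): bystander: centre of the shorter tube, 54 diameter x 110 long, lying in the other cell; leave it
- chock_grip (a point): grip point of the chock: middle of its upright rib, 42 mm above its underside. Rib 14 thick (x) x 50 wide (y), 18 to 58 mm above the underside; pinch it along x. Axes: x towards the prong tips, z up from the underside. A tube resting against both tips on the same surface has its axis at x = +85, z = -15 in this frame.
- chock: the chock: dark steel, rubber prong tips, about 0.35 kg; origin on the underside below chock_grip, same axes. Crossbar 110 (y) x 30 (x -20 to +10) x 18 high; two prongs towards +x, 24 wide at y = -43 and +43, 62 clear between them for a finger, tips 24 high ending at x = +58. Starts flat on the bench between carton and stand; friction holds it, and a tube, on the slope.
- tape_center (a point): bystander: centre of a roll of tape lying flat, 80 diameter, 45 high, bore 56; leave it
- lamp: fixed inspection lamp: round foot 80 diameter, post 16 diameter, 305 high in all, head reaching 90 mm to local +x; origin under the post. An obstacle at the far middle of the bench.
Not all that is in view belongs to the job. What is shaped like the pointer but red is not meant. Leave any blue look-alike of the tube alone.

How it is judged:
By the outcome, as a careful person would: the job done as asked, in the order asked, and still so for the second after the job is handed in, with the robot touching nothing.
It also fails if it takes over 64 s, if anything falls off the work surface, if the arm or the gripper's body presses on something with over 40 N, if the wrist force passes 120 N, or if a joint passes its speed limit or range.

## Working session

There is one attempt and no reset: what is moved stays moved. The work goes in short steps, Python scripts to look and compute and a tool call to move; the robot and the scene stay as the last step left them, time stands still between calls to the robot, and variables do not carry over. Pictures are saved under pics/ and viewed, and the job is handed in when it is done.

Besides the shell and the picture viewer there is one more tool, called as a command line: name --argument value ..., lists and objects as JSON in quotes. move_arm: Moves the arm, as the interface text tells. Its arguments: {"type":"object","properties":{"rows":{"type":"array"},"squeeze":{"type":"number"}},"required":["rows"]}

```bash
mkdir -p pics
cat > h.py <<'E'
from plant import *
import numpy as np, cv2
def grab(n,tag):
    d=get_image(n); cv2.imwrite(f'pics/{tag}.png',cv2.cvtColor(d['image'],cv2.COLOR_RGB2BGR)); np.savez(f'{tag}.npz',**d); return d
def pts(d):
    K=d['intrinsics'];T=d['cam_to_world'];z=d['range_z'];v,u=np.mgrid[:z.shape[0],:z.shape[1]]
    P=np.stack([(u-K[0,2])/K[0,0]*z,(v-K[1,2])/K[1,1]*z,z],-1)
    return P@T[:3,:3].T+T[:3,3]
def ray(d,u,v,h):
    K=d['intrinsics'];T=d['cam_to_world'];r=T[:3,:3]@np.array([(u-K[0,2])/K[0,0],(v-K[1,2])/K[1,1],1]);o=T[:3,3]
    return o+r*(h-o[2])/r[2]
E
python3 - <<'E'
from h import *
for n in ['scene','side','wrist']:
    d=grab(n,n+'0'); print(n,d['cam_to_world'][:3].round(2).tolist())
s=observe(); print(s)
E
```

```text
scene [[0.63, 0.65, -0.43, 1282.46], [0.78, -0.53, 0.33, -596.92], [-0.02, -0.54, -0.84, 1435.15]]
side [[-0.99, -0.07, 0.08, 536.66], [-0.1, 0.57, -0.82, 868.09], [0.02, -0.82, -0.57, 764.51]]
wrist [[0.31, -0.92, -0.25, 273.96], [-0.95, -0.3, -0.08, -594.01], [-0.0, 0.26, -0.97, 382.74]]
{'time': 0.15, 'qpos': array([-1.42708039e+00,  2.45636855e-01,  1.55872000e+00, -3.19825730e-05,
        1.33871964e+00, -1.74091085e-01]), 'joint_velocities': array([-1.25601068e-03, -9.93061245e-04, -1.92483337e-03,  9.03676128e-04,
       -9.30245437e-04,  6.30738160e-05]), 'tau': array([ 2.41411199e-04, -4.16265714e+01, -3.14981961e+01,  6.85271504e-02,
        3.16239498e-02, -8.00214593e-05]), 'position': array([ 203.05340682, -617.003717  ,  218.61675645]), 'ee_rot': array([[-2.43321815e-04,  3.12490982e-01, -9.49920695e-01],
       [ 1.46408081e-03, -9.49919594e-01, -3.12490995e-01],
       [-9.99998899e-01, -1.46679653e-03, -2.26375890e-04]]), 'contact_force': array([-0.52633906, -0.18766189, -0.38175232]), 'moment': array([ 0.00538621, -0.03343128, -0.00038727]), 'finger_gap': 1.0006908383218178}
```

View pics/scene0.png

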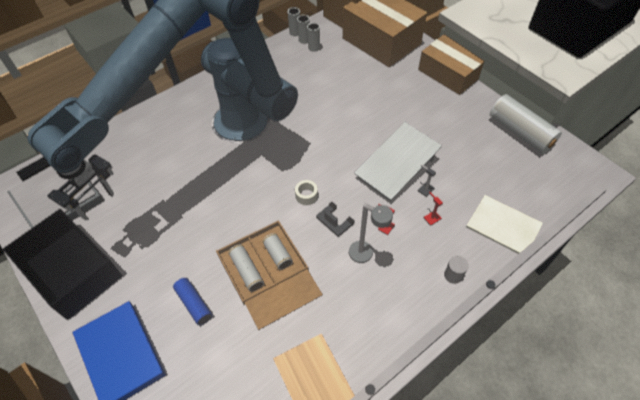

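View pics/side0.png

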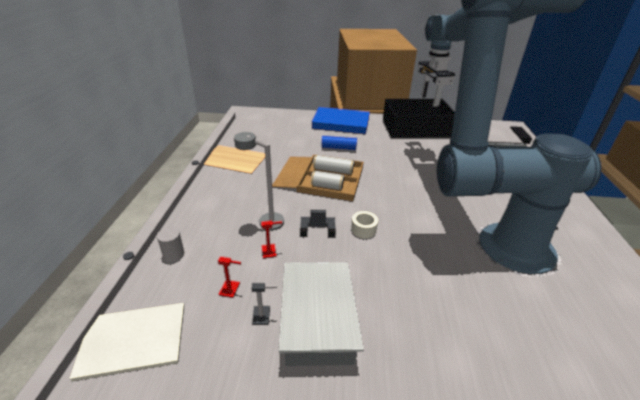

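View pics/wrist0.png

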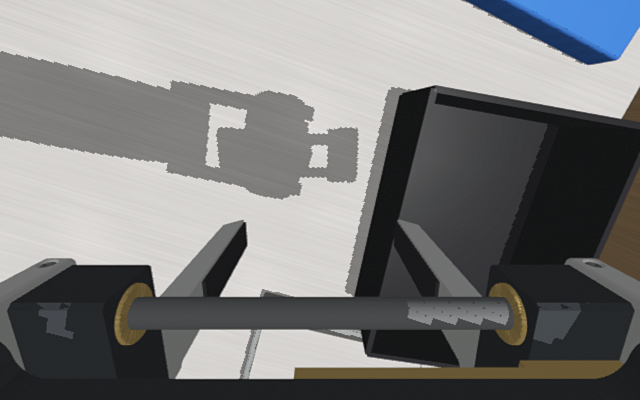

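The scene view shows the deck at about (398,160), the grey pointer at (428,178) and red look-alikes at (433,210) and (387,220). The chock is at (335,218), the tape at (306,192) and the lamp at (362,250). In the carton, the longer tube is probably at (246,268) and the shorter at (278,251). The blue look-alike is at (192,300). Next I'll measure them.

Run:
```python
from h import *
S=dict(np.load('scene0.npz'));P=pts(S);D=dict(np.load('side0.npz'));Q=pts(D)
for n,u,v in [('deck',398,160),('ptr',428,178),('chock',335,218),('tape',306,192),('t1',246,268),('t2',278,251),('lamp',362,250),('bench',330,280)]:
    print(n,P[v,u].round(0))
for n,u,v in [('deck',320,310),('ptr',260,295),('chock',318,222),('t1',332,165),('t2',327,181),('bench',250,330)]:
    print(n,Q[v,u].round(0))
c=P[160,398]
for nm,A in(('scene',P),('side',Q)):
    m=(np.hypot(A[...,0]-c[0],A[...,1]-c[1])<230)&(A[...,2]>25)&(A[...,2]<95)
    m=cv2.morphologyEx(m.astype('uint8'),cv2.MORPH_OPEN,np.ones((5,5)))
    n,l,st,ce=cv2.connectedComponentsWithStats(m); k=1+st[1:,4].argmax(); X=A[l==k]
    # plane fit robust
    for _ in range(8):
        a=np.linalg.lstsq(np.c_[X[:,:2],np.ones(len(X))],X[:,2],rcond=None)[0]
        r=X[:,2]-np.c_[X[:,:2],np.ones(len(X))]@a; X=X[abs(r)<max(3,2*r.std())]
    print(nm,len(X),'grad',a,np.degrees(np.arctan(np.hypot(*a[:2]))),'upyaw',np.arctan2(a[1],a[0]))
    print(cv2.minAreaRect(X[:,:2].astype('float32')), r.std(), X[:,2].min(),X[:,2].max())
```

```text
deck [577. 303.  64.]
ptr [706. 321.  74.]
chock [620. -26.  58.]
tape [443. -13.   3.]
t1 [ 587. -360.   59.]
t2 [ 601. -246.   57.]
lamp [758. -25.  31.]
bench [ 764. -165.    2.]
deck [564. 343.  67.]
ptr [704. 327.  80.]
chock [601. -22.  17.]
t1 [ 577. -330.   43.]
t2 [ 588. -218.   43.]
bench [724. 367.   1.]
scene 2805 grad [-1.81081251e-02  1.58331218e-01  2.20518005e+01] 9.054706788926959 upyaw 1.684670184153237
((573.03125, 306.5142822265625), (171.89065551757812, 285.490478515625), 7.086635589599609) 2.918321097647619 32.41826421823362 86.76657818497074
side 6493 grad [-1.98076718e-02  1.56549788e-01  2.34492025e+01] 8.967213654377332 upyaw 1.6966538962935638
((572.74755859375, 307.96551513671875), (169.94969177246094, 282.9662170410156), 7.462304592132568) 1.0382073673939076 35.95848133235722 84.94393428093758
```

Run:
```python
import cv2
a=cv2.imread('pics/scene0.png')
cv2.imwrite('pics/crop1.png',cv2.resize(a[170:300,200:400],None,fx=4,fy=4,interpolation=cv2.INTER_CUBIC))
cv2.imwrite('pics/crop2.png',cv2.resize(a[115:240,340:470],None,fx=4.5,fy=4.5,interpolation=cv2.INTER_CUBIC))
```

```text
(no output)
```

View pics/crop1.png

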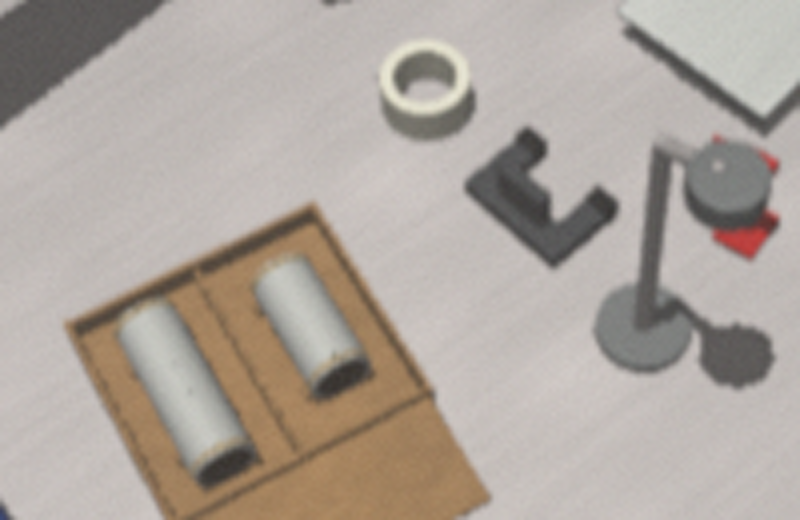

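View pics/crop2.png

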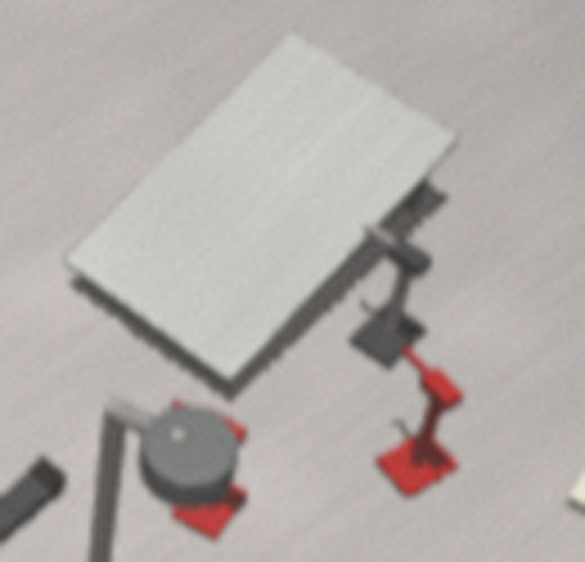

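The crops agree with that. The grey pointer is at crop2 (400,270), that is (428,177), and the two red ones are not meant. In the carton the longer tube is the left one, at crop1 (190,390); I'll check its length numerically. The chock's prongs point toward the deck.

Run:
```python
from h import *
S=dict(np.load('scene0.npz'));P=pts(S);D=dict(np.load('side0.npz'));Q=pts(D)
Pc=np.vstack([np.c_[P.reshape(-1,3),S['image'].reshape(-1,3),0*np.ones(256000)],np.c_[Q.reshape(-1,3),D['image'].reshape(-1,3),np.ones(256000)]])
def sel(c,r,z0,z1): 
    return Pc[(np.hypot(Pc[:,0]-c[0],Pc[:,1]-c[1])<r)&(Pc[:,2]>z0)&(Pc[:,2]<z1)]
def rect(X):
    (c,wh,a)=cv2.minAreaRect(X[:,:2].astype('float32')); return np.round(c,1),np.round(wh,1),round(a,1)
for cam in (0,1):
  print('cam',cam)
  for n,c in (('t1',(583,-345)),('t2',(595,-232))):
    X=sel(c,100,46,66); X=X[X[:,6]==cam]
    g=X[X[:,3:6].std(1)<12]; print(n,len(g),rect(g), 'pca',np.degrees(np.arctan2(*np.linalg.svd(g[:,:2]-g[:,:2].mean(0),full_matrices=False)[2][0][::-1])))
  X=sel((610,-25),75,10,70);X=X[(X[:,6]==cam)&(X[:,3:6].max(1)<110)]
  print('chock',len(X),rect(X),X[:,2].max()); Y=X[X[:,2]>35]; print(' rib',len(Y),rect(Y),Y[:,:2].mean(0)); 
  X=sel((705,325),60,40,120);X=X[X[:,6]==cam]; print('ptr',len(X),rect(X),X[:,2].max()); Y=X[X[:,2]>85]; print(' top',rect(Y)); print(Y[Y[:,0].argsort()[:6],:3].round(0).tolist())
  X=sel((440,-13),100,35,55);X=X[X[:,6]==cam];print('tape',rect(X))
  X=sel((750,-25),140,150,340);X=X[X[:,6]==cam];print('lamp',rect(X),X[:,2].max()); X=X[X[:,2]>290]; print(rect(X)) if len(X) else 0
  X=sel((590,-290),170,20,36);X=X[(X[:,6]==cam)&(X[:,3]-X[:,5]>30)];print('carton',len(X),rect(X))
```

```text
cam 0
t1 740 (array([ 580.3, -313.3]), array([137.3, 154.4]), 81.4) pca -100.99480780413356
t2 398 (array([ 590.7, -244.2]), array([ 49. , 111.6]), 81.2) pca -7.9942096468772945
chock 482 (array([603.2, -12.5]), array([112.2,  78.9]), 5.2) 63.7318773881093
 rib 88 (array([603.3, -32. ]), array([51.7, 19.1]), 4.2) [606.16719985 -33.06849807]
ptr 151 (array([681.3, 312.1]), array([60.7, 78.1]), 75.0) 116.54528476229598
 top (array([696.2, 319.5]), array([54.9, 23.1]), 13.8)
[[668.0, 322.0, 108.0], [669.0, 317.0, 107.0], [669.0, 315.0, 115.0], [672.0, 318.0, 110.0], [675.0, 315.0, 109.0], [676.0, 318.0, 113.0]]
tape (array([460.5, -24.7]), array([78.2, 78.6]), 45.4)
lamp (array([794.1, -28.9]), array([95.9, 60.9]), 22.4) 311.49525276059376
(array([807.8, -20.5]), array([58.8, 65.9]), 60.1)
carton 791 (array([ 609.1, -303.2]), array([232.3, 278.9]), 81.2)
cam 1
t1 269 (array([ 579.9, -308. ]), array([125.1, 148.6]), 82.2) pca 174.8709368136737
t2 221 (array([ 578.9, -271.7]), array([114.2, 101.1]), 79.4) pca 167.91764819723468
chock 480 (array([601.2,  -7.7]), array([106.5,  76. ]), 4.9) 60.54168430123218
 rib 119 (array([603.3, -26. ]), array([46.8, 12.8]), 2.4) [602.37998201 -23.8832344 ]
ptr 326 (array([677.9, 330.7]), array([78.5, 63.1]), 30.5) 114.01711557965803
 top (array([695.2, 322.5]), array([56.8, 19.5]), 6.9)
[[667.0, 323.0, 106.0], [667.0, 320.0, 107.0], [667.0, 319.0, 109.0], [669.0, 322.0, 109.0], [669.0, 321.0, 111.0], [669.0, 321.0, 104.0]]
tape (array([459.5, -20.1]), array([78.8, 78.4]), 2.0)
lamp (array([792.9, -12.3]), array([60.5, 93.9]), 77.3) 307.72544286100185
(array([807.8, -19.8]), array([66.4, 58.2]), 40.8)
carton 416 (array([ 601. , -300.6]), array([238.8, 253.1]), 81.6)
```

Run:
```python
import cv2
a=cv2.imread('pics/side0.png')
cv2.imwrite('pics/crop3.png',cv2.resize(a[195:335,220:385],None,fx=4.2,fy=4.2,interpolation=cv2.INTER_CUBIC))
```

```text
(no output)
```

View pics/crop3.png

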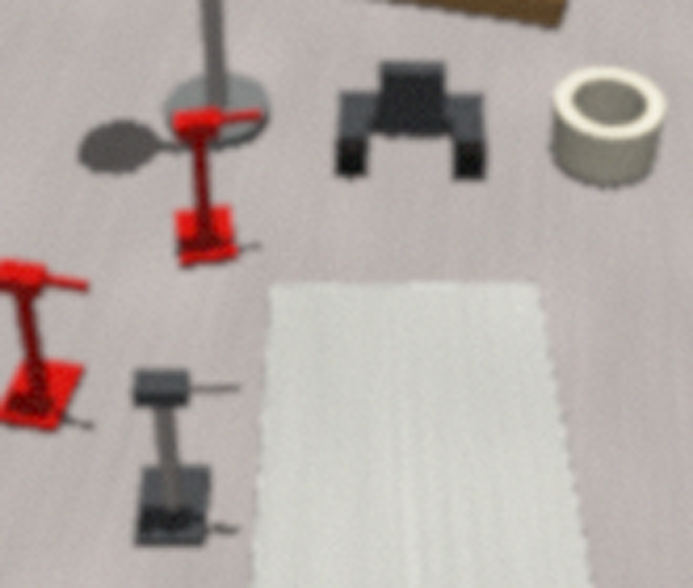

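Measurements:
- **Deck:** centre is about (572.8, 307.5) and uphill yaw is 97.3°. The blade tip at (667,320) gives a stand-local x of about 0.
- **Chock:** origin is about (604,-30) with prongs at 95°.
- **Tubes:** the one at y≈-345 is about 150 long. The other is 111 long and is the short one.

I'll move above the chock now.

move_arm --rows '[[0.06,[0.02,0.029,0],-0.0115],[0.06,[0.02,0.029,0],-0.0115],[0.06,[0.02,0.029,0],-0.0115],[0.06,[0.02,0.029,0],-0.0115],[0.06,[0.02,0.029,0],-0.0115],[0.06,[0.02,0.029,0],-0.0115],[0.06,[0.02,0.029,0],-0.0115],[0.06,[0.02,0.029,0],-0.0115],[0.06,[0.02,0.029,0],-0.0115],[0.06,[0.02,0.029,0],-0.0115]]' --squeeze 30

```text
time: 0.98
position: [403.7, -325.8, 219.3]
ee_rot: [[-0.0, 0.201, -0.98], [0.0, -0.98, -0.201], [-1.0, -0.0, 0.0]]
contact_force: [0.7, -0.0, 0.9]
finger_gap: 0.64
```

move_arm --rows '[[0.06,[0.02,0.029,0],-0.0115],[0.06,[0.02,0.029,0],-0.0115],[0.06,[0.02,0.029,0],-0.0115],[0.06,[0.02,0.029,0],-0.0115],[0.06,[0.02,0.029,0],-0.0115],[0.06,[0.02,0.029,0],-0.0115],[0.06,[0.02,0.029,0],-0.0115],[0.06,[0.02,0.029,0],-0.0115],[0.06,[0.02,0.029,0],-0.0115],[0.06,[0.02,0.029,0],-0.0115]]'

```text
time: 1.82
position: [603.7, -35.7, 219.2]
ee_rot: [[-0.0, 0.087, -0.996], [0.0, -0.996, -0.087], [-1.0, -0.0, 0.0]]
contact_force: [0.1, 0.1, 0.3]
finger_gap: 0.639
```

Run:
```python
from h import *
d=grab('wrist','wrist1');P=pts(d);im=d['image'].astype(int)
m=(P[...,2]>10)&(P[...,2]<66)&(im.max(-1)<110)&(abs(P[...,0]-604)<80)&(P[...,1]>-85)&(P[...,1]<60)
X=P[m]; print(len(X),cv2.minAreaRect(X[:,:2].astype('float32')))
Y=P[m&(P[...,2]>50)]; print(len(Y),cv2.minAreaRect(Y[:,:2].astype('float32')),Y[:,2].mean())
```

```text
3458 ((600.158935546875, -11.71866226196289), (110.29927062988281, 77.98048400878906), 4.97654390335083)
552 ((602.395751953125, -30.18593406677246), (48.99378204345703, 13.423736572265625), 4.998436450958252) 57.02090609106288
```

View pics/wrist1.png

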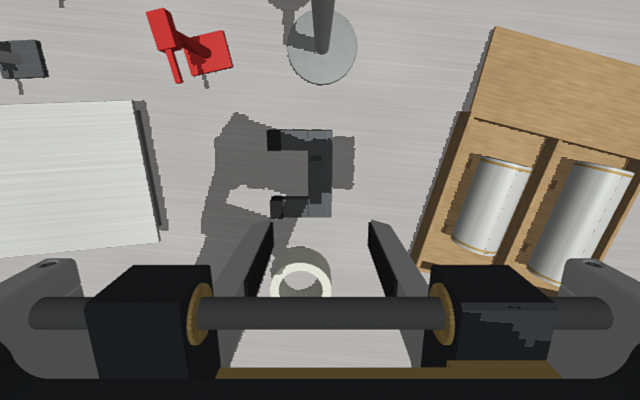

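The wrist view shows the chock at (305,172) with rib centre (602.4,-30.2) and yaw 95.0°, which matches the other cameras. I'll descend and grip.

move_arm --rows '[[0.06,[-0.001,0.003,-0.02],0],[0.06,[0,0.003,-0.03],0],[0.06,[0,0,-0.03],0],[0.06,[0,0,-0.03],0],[0.06,[0,0,-0.03],0],[0.06,[0,0,-0.02],0],[0.06,[0,0,-0.01],0],[0.06,[0,0,-0.006],0],[0.06,[0,0,-0.004],0],[0.06,[0,0,0],0]]'

```text
time: 2.7
position: [602.5, -31.6, 39.8]
ee_rot: [[0.001, 0.088, -0.996], [-0.0, -0.996, -0.088], [-1.0, 0.0, -0.001]]
contact_force: [-0.1, 0.7, -0.6]
finger_gap: 0.638
```

move_arm --rows '[[0.01,[0,0,0],0],[0.01,[0,0,0],0],[0.005,[0,0,0],0],[0.005,[0,0,0],0],[0.005,[0,0,0],0],[0.005,[0,0,0],0],[0.005,[0,0,0],0],[0.005,[0,0,0],0],[0.005,[0,0,0],0],[0.005,[0,0,0],0]]'

```text
time: 3.53
position: [602.1, -31.2, 39.6]
ee_rot: [[-0.0, 0.088, -0.996], [0.0, -0.996, -0.088], [-1.0, -0.0, 0.0]]
contact_force: [0.4, 2.4, 1.9]
finger_gap: 0.146
```

move_arm --rows '[[0.005,[0,0,0.01],0],[0.005,[0,0,0.025],0],[0.005,[0,0,0.03],0],[0.005,[0,0,0.035],0],[0.005,[-0.003,0.03,0.03],0.01],[0.005,[-0.003,0.035,0.015],0.01],[0.005,[-0.003,0.035,0],0.01],[0.005,[-0.003,0.035,0],0.01],[0.005,[-0.003,0.035,0],0],[0.005,[-0.003,0.03,0],0]]'

```text
time: 4.37
position: [583.1, 169.8, 183.7]
ee_rot: [[-0.001, 0.128, -0.992], [-0.0, -0.992, -0.128], [-1.0, 0.0, 0.001]]
contact_force: [0.5, 0.7, -2.4]
finger_gap: 0.144
```

move_arm --rows '[[0.005,[-0.001,0.025,0],0],[0.005,[0,0.02,0],0],[0.005,[0,0.01,0],0],[0.005,[0,0.004,0],0],[0.005,[0,0,0],0],[0.005,[0,0,0],0],[0.005,[0,0,0],0],[0.005,[0,0,0],0],[0.005,[0,0,0],0],[0.005,[0,0,0],0]]'

```text
time: 5.2
position: [583.3, 226.3, 183.9]
ee_rot: [[-0.0, 0.127, -0.992], [-0.0, -0.992, -0.127], [-1.0, 0.0, 0.0]]
contact_force: [0.1, 0.2, -2.7]
finger_gap: 0.148
```

Run:
```python
from h import *
print({k:observe()[k].round(3).tolist() for k in('qpos','position','contact_force','moment')})
d=grab('wrist','wrist2');P=pts(d)
m=(P[...,2]>34)&(P[...,2]<88)&(P[...,0]<664)&(P[...,0]>480)&(P[...,1]>270)
X=P[m];A=np.c_[X[:,:2],np.ones(len(X))]
for _ in range(5):
    a=np.linalg.lstsq(A,X[:,2],rcond=None)[0];r=X[:,2]-A@a;k=abs(r)<3;X=X[k];A=A[k]
print(len(X),a,np.degrees(np.arctan2(a[1],a[0])),cv2.minAreaRect(X[:,:2].astype('float32')))
m=(P[...,2]>98)&(P[...,2]<116)&(P[...,0]>655)&(P[...,0]<740)&(P[...,1]>250); X=P[m]
print(len(X)); 
if len(X): print(cv2.minAreaRect(X[:,:2].astype('float32')), X[X[:,0]<X[:,0].min()+8].mean(0))
m=(P[...,2]<150)&(P[...,2]>95)&(P[...,0]<650); X=P[m]; print(len(X)); 
if len(X)>50: print(cv2.minAreaRect(X[:,:2].astype('float32')),X[:,2].min())
```

```text
{'qpos': [0.189, 0.222, 1.652, -0.0, 1.267, 1.633], 'position': [583.323, 226.3, 183.864], 'contact_force': [0.068, 0.206, -2.709], 'moment': [0.021, 0.022, -0.039]}
30602 [-2.10886931e-02  1.56048849e-01  2.32153868e+01] 97.69641621310035 ((564.4469604492188, 353.2532958984375), (169.569091796875, 187.92808532714844), 6.997509002685547)
1641
((693.0120849609375, 321.92071533203125), (56.68313980102539, 16.457603454589844), 6.939125061035156) [668.72262099 318.38054421 107.16437518]
251
((592.4251098632812, 246.47930908203125), (87.42969512939453, 76.53307342529297), 6.688787937164307) 143.23236185347403
```

View pics/wrist2.png

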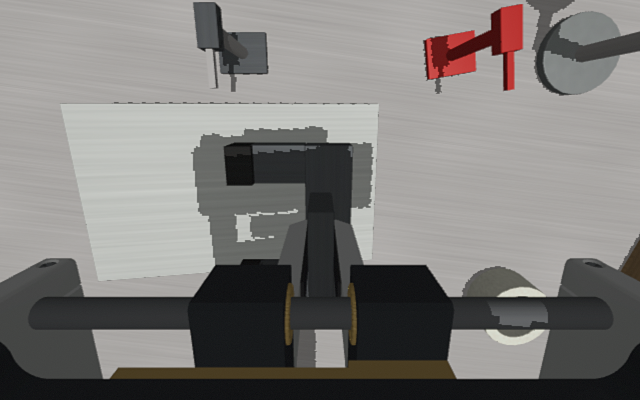

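The chock at (290,190) is held level and in line with the deck. The grey pointer is at (230,50) and the red one at (475,50). I'll descend to just above contact.

move_arm --rows '[[0.005,[0,0,-0.015],0],[0.005,[0,0,-0.02],0],[0.005,[0,0,-0.02],0],[0.005,[0,0,-0.015],0],[0.005,[0,0,-0.008],0],[0.005,[0,0,-0.004],0],[0.005,[0,0,-0.002],0],[0.005,[0,0,0],0],[0.005,[0,0,0],0],[0.005,[0,0,0],0]]'

```text
time: 6.08
position: [584.0, 227.1, 101.1]
ee_rot: [[0.002, 0.127, -0.992], [0.0, -0.992, -0.127], [-1.0, -0.0, -0.002]]
contact_force: [0.4, 0.2, -3.1]
finger_gap: 0.146
```

move_arm --rows '[[0.005,[0,0,-0.001],0],[0.005,[0,0,-0.001],0],[0.005,[0,0,-0.001],0],[0.005,[0,0,-0.001],0],[0.005,[0,0,0],0],[0.005,[0,0,0],0],[0.005,[0,0,0],0],[0.005,[0,0,0],0],[0.005,[0,0,0],0],[0.005,[0,0,0],0]]'

```text
time: 6.92
position: [583.2, 227.0, 95.9]
ee_rot: [[0.0, 0.128, -0.992], [0.0, -0.992, -0.128], [-1.0, -0.0, -0.0]]
contact_force: [0.4, 0.5, -3.4]
finger_gap: 0.146
```

No contact yet, so I'll creep down.

move_arm --rows '[[0.005,[0,0,-0.001],0],[0.005,[0,0,0],0],[0.005,[0,0,-0.001],0],[0.005,[0,0,0],0],[0.005,[0,0,0],0],[0.005,[0,0,0],0],[0.005,[0,0,0],0],[0.005,[0,0,0],0],[0.005,[0,0,0],0],[0.005,[0,0,0],0]]'

```text
time: 7.75
position: [583.7, 226.9, 95.5]
ee_rot: [[0.001, 0.128, -0.992], [0.0, -0.992, -0.128], [-1.0, 0.0, -0.001]]
contact_force: [-4.2, -1.9, 7.0]
finger_gap: 0.146
```

The prong tips are touching. Now I'll grip lightly and follow the pivot down.

move_arm --rows '[[0.005,[0,0,0],0],[0.005,[0,0,0],0],[0.005,[0,-0.001,-0.002],0],[0.005,[0,0,-0.001],0],[0.005,[0,-0.001,-0.001],0],[0.005,[0,0,-0.001],0],[0.005,[0,-0.001,-0.001],0],[0.005,[0,0,0],0],[0.005,[0,0,0],0],[0.005,[0,0,0],0]]' --squeeze 3

```text
time: 8.58
position: [583.0, 224.2, 87.7]
ee_rot: [[-0.0, 0.127, -0.992], [0.0, -0.992, -0.127], [-1.0, -0.0, 0.0]]
contact_force: [0.7, -0.4, -1.1]
finger_gap: 0.189
```

move_arm --rows '[[0.005,[0,-0.001,-0.001],0],[0.005,[0,-0.001,0],0],[0.005,[0,0,-0.001],0],[0.005,[0,0,0],0],[0.005,[0,0,0],0],[0.02,[0,0,0],0],[0.024,[0,0,0],0],[0.03,[0,0,0],0],[0.036,[0,0,0],0],[0.036,[0,0,0],0]]'

```text
time: 9.42
position: [583.3, 221.9, 85.9]
ee_rot: [[0.0, 0.127, -0.992], [-0.0, -0.992, -0.127], [-1.0, 0.0, -0.0]]
contact_force: [0.4, -0.4, 0.7]
finger_gap: 0.378
```

Run:
```python
from h import *
d=grab('wrist','wrist3')
```

```text
(no output)
```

View pics/wrist3.png

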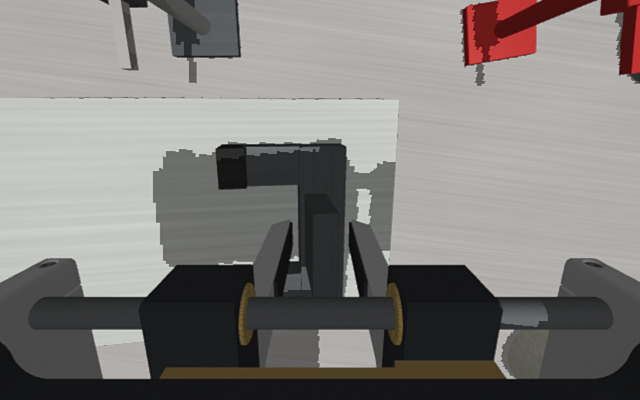

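The chock at (280,190) is flat on the deck and clear of the fingers. I'll retreat straight up and then measure it.

move_arm --rows '[[0.036,[0,0,0.005],0],[0.036,[0,0,0.01],0],[0.036,[0,0,0.015],0],[0.036,[0,0,0.02],0],[0.036,[0,0,0.03],0],[0.05,[0,0,0.03],0],[0.06,[0,-0.03,0.02],0],[0.072,[0,-0.035,0.005],0],[0.072,[0,-0.035,0],0],[0.072,[0,-0.02,0],0]]'

```text
time: 10.3
position: [583.8, 99.4, 223.3]
ee_rot: [[0.003, 0.126, -0.992], [-0.001, -0.992, -0.126], [-1.0, 0.001, -0.003]]
contact_force: [-0.1, 0.2, 0.2]
finger_gap: 0.701
```

```bash
cat > meas.py <<'E'
from h import *
import sys
C=np.array([572.3,307.5]);a=np.radians(97.3);u=np.array([np.cos(a),np.sin(a)]);w=np.array([-u[1],u[0]])
def stand(tag,cam='wrist'):
    d=grab(cam,tag);P=pts(d);L=np.dstack([(P[...,:2]-C)@u,(P[...,:2]-C)@w,P[...,2]])
    h=L[...,2]-60-np.tan(np.radians(9))*L[...,0]
    return d,L,h
E
python3 - <<'E'
from meas import *
for cam in('wrist','scene','side'):
    d,L,h=stand(cam+'4',cam);im=d['image'].astype(int)
    inb=(abs(L[...,0])<138)&(abs(L[...,1])<83)&(L[...,2]<140)
    m=inb&(h>10)&(h<64)&(im.max(-1)<110)
    X=L[m]; print(cam,len(X),cv2.minAreaRect(X[:,:2].astype('float32')))
    m2=m&(h>48); X=L[m2]; print(' rib',len(X),cv2.minAreaRect(X[:,:2].astype('float32')) if len(X)>5 else 0, h[m2].mean())
    for lo,hi in((-45,-30),(30,45)):
        mm=inb&(im.max(-1)<110)&(L[...,1]>lo)&(L[...,1]<hi)&(h>18)&(h<32); 
        if mm.sum(): print(' tip',lo,np.percentile(L[mm][:,0],98),h[mm].max())
    # crossbar top flatness
    mm=inb&(im.max(-1)<110)&(h>12)&(h<23)&(abs(L[...,1])>28); print(' h bar',np.median(h[mm]))
    print(' deck h',np.median(h[(abs(L[...,0]-70)<50)&(abs(L[...,1])<70)]))
E
```

```text
wrist 5540 ((-64.4719009399414, 0.7338027954101562), (109.76742553710938, 77.50665283203125), 89.6031265258789)
 rib 872 ((-89.6348876953125, 0.7002449035644531), (50.422080993652344, 13.734471321105957), 89.4099349975586) 57.00712340535281
 tip -45 -28.0607180327471 26.207627035637785
 tip 30 -27.366495968708335 26.017113775676954
 h bar 17.406301990174693
 deck h -1.009734857539911
scene 477 ((-68.22357940673828, 11.817459106445312), (90.46537017822266, 143.39254760742188), 5.418532371520996)
 rib 63 ((-90.6435546875, -0.6436443328857422), (48.85511779785156, 15.698833465576172), 86.2709732055664) 57.083274605276294
 tip -45 -25.396348302104897 27.77840912130435
 tip 30 -28.971107172929713 29.96072950251573
 h bar 18.053719119620155
 deck h 0.07010655604138183
side 865 ((-63.46553039550781, -0.8939476013183594), (106.92713928222656, 82.1700439453125), 89.87545013427734)
 rib 137 ((-86.65364074707031, -2.363931655883789), (17.024370193481445, 49.700443267822266), 3.0379059314727783) 55.795105274522015
 tip -45 -25.814624934591077 27.533912394246855
 tip 30 -24.96276514736261 26.429262780992495
 h bar 18.45016360729256
 deck h 0.24285135019560578
```

View pics/wrist4.png

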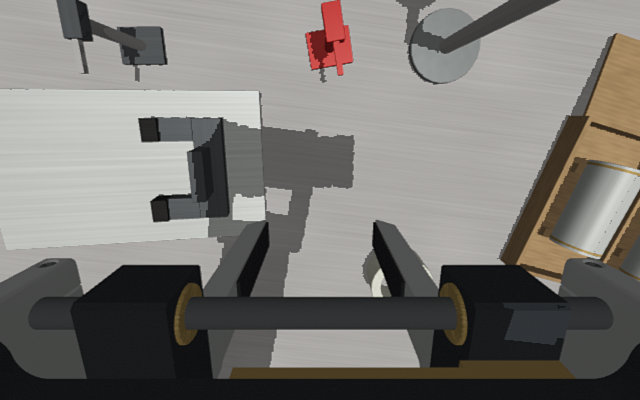

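The chock lies flat. Its rib top is at stand-local (-89.6, 0.7), so its origin x is about -80 and its yaw error is under 0.6°. That predicts the tube axis at about -0.3, against the pointer at about -1. Next is the longer tube.

move_arm --rows '[[0.072,[0,-0.03,0],-0.023],[0.072,[0,-0.037,0],-0.023],[0.072,[0,-0.037,0],-0.023],[0.072,[0,-0.037,0],-0.023],[0.072,[0,-0.037,0],-0.023],[0.072,[0,-0.037,0],-0.023],[0.072,[0,-0.037,0],-0.023],[0.072,[0,-0.037,0],-0.023],[0.072,[0,-0.037,0],-0.023],[0.072,[0,-0.037,0],-0.023]]'

```text
time: 11.28
position: [583.8, -261.5, 221.4]
ee_rot: [[0.001, -0.102, -0.995], [0.0, -0.995, 0.102], [-1.0, -0.0, -0.001]]
contact_force: [1.3, 0.6, -0.2]
finger_gap: 0.767
```

move_arm --rows '[[0.072,[0,-0.035,0],-0.023],[0.072,[0,-0.025,0],-0.023],[0.072,[0,-0.015,0],0],[0.072,[0,-0.005,0],0],[0.072,[0,0,0],0],[0.072,[0,0,0],0],[0.072,[0,0,0],0],[0.072,[0,0,0],0],[0.072,[0,0,0],0],[0.072,[0,0,0],0]]'

```text
time: 12.12
position: [583.4, -340.3, 221.0]
ee_rot: [[0.0, -0.147, -0.989], [-0.0, -0.989, 0.147], [-1.0, -0.0, -0.0]]
contact_force: [-0.6, 0.5, 0.1]
finger_gap: 0.769
```

Run:
```python
from h import *
d=grab('wrist','wrist5');P=pts(d);im=d['image'].astype(int)
m=(P[...,2]>40)&(P[...,2]<66)&(P[...,0]>480)&(P[...,0]<720)&(P[...,1]<-170)&(P[...,1]>-440)
n,l,st,ce=cv2.connectedComponentsWithStats(m.astype('uint8'))
for k in range(1,n):
    if st[k,4]<400: continue
    X=P[l==k]; r=cv2.minAreaRect(X[:,:2].astype('float32')); top=X[X[:,2]>56]
    print(ce[k].round(),st[k,4],r,X[:,2].max(),top[:,:2].mean(0),cv2.fitLine(top[:,:2].astype('float32'),cv2.DIST_L2,0,.01,.01).ravel())
```

```text
[335. 183.] 5571 ((571.230712890625, -356.9084777832031), (50.72292709350586, 150.9913330078125), 81.3636703491211) 60.05923218935146 [ 575.90433022 -357.13761531] [ 9.8847997e-01 -1.5135176e-01  5.7590436e+02 -3.5713760e+02]
[237. 183.] 3769 ((586.7329711914062, -243.96554565429688), (51.02324295043945, 111.35043334960938), 81.44352722167969) 60.02121757714497 [ 592.23787616 -244.56361683] [ 9.8567885e-01 -1.6863336e-01  5.9223785e+02 -2.4456361e+02]
```

View pics/wrist5.png

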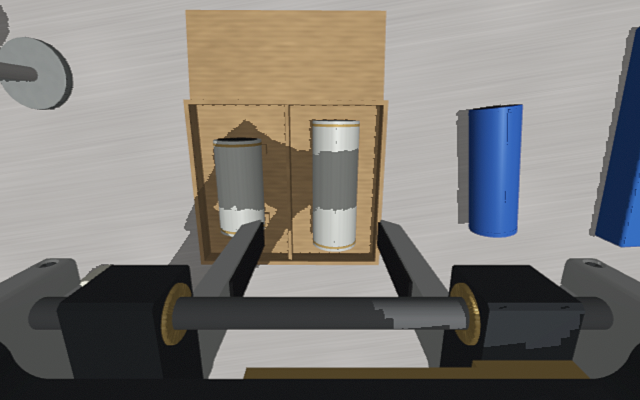

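The longer tube is at (335,183), centre (571.2,-356.9), 151 long, axis at -8.6°. The short tube at (237,183) is 111 long, and the blue look-alike is at (495,170). The jaws are already square to the axis, so I'll descend.

move_arm --rows '[[0.072,[-0.004,-0.006,-0.01],0],[0.072,[-0.004,-0.006,-0.02],0],[0.072,[-0.004,-0.0045,-0.03],0],[0.072,[0,0,-0.03],0],[0.072,[0,0,-0.03],0],[0.072,[0,0,-0.03],0],[0.072,[0,0,-0.02],0],[0.072,[0,0,-0.013],0],[0.072,[0,0,-0.006],0],[0.072,[0,0,-0.003],0]]' --squeeze 25

```text
time: 13.0
position: [570.8, -357.6, 27.9]
ee_rot: [[-0.001, -0.148, -0.989], [0.001, -0.989, 0.148], [-1.0, -0.001, 0.001]]
contact_force: [-0.0, 0.5, -0.0]
finger_gap: 0.768
```

move_arm --rows '[[0.06,[0,0,0],0],[0.055,[0,0,0],0],[0.045,[0,0,0],0],[0.045,[0,0,0],0],[0.045,[0,0,0],0],[0.045,[0,0,0],0],[0.045,[0,0,0],0],[0.045,[0,0,0],0],[0.045,[0,0,0],0],[0.045,[0,0,0],0]]'

```text
time: 13.83
position: [572.1, -358.2, 30.5]
ee_rot: [[0.002, -0.148, -0.989], [-0.001, -0.989, 0.148], [-1.0, 0.001, -0.002]]
contact_force: [-0.7, 1.7, 5.8]
finger_gap: 0.568
```

move_arm --rows '[[0.045,[0,0,0.005],0],[0.045,[0,0,0.015],0],[0.045,[0,0,0.025],0],[0.045,[0,0,0.03],0],[0.045,[0,0,0.035],0],[0.045,[0,0,0.035],0],[0.045,[0,0,0.025],0],[0.045,[0,0,0.01],0],[0.045,[0,0,0],0],[0.045,[0,0,0],0]]'

```text
time: 14.67
position: [570.5, -357.0, 207.5]
ee_rot: [[-0.002, -0.148, -0.989], [0.001, -0.989, 0.148], [-1.0, -0.001, 0.002]]
contact_force: [0.3, -0.5, -6.2]
finger_gap: 0.567
```

Run:
```python
from h import *
d=grab('wrist','wrist6')
s=observe();print(s['position'],s['finger_gap'],s['contact_force'],s['moment'])
P=pts(d);c=s['position']
m=(abs(P[...,2]-c[2]-5)<32)&(np.hypot(P[...,0]-c[0],P[...,1]-c[1])<95)&(P[...,2]>c[2]+8)
n,l,st,ce=cv2.connectedComponentsWithStats(m.astype('uint8'))
for k in range(1,n):
    if st[k,4]<300: continue
    X=P[l==k];print(ce[k].round(),st[k,4],cv2.minAreaRect(X[:,:2].astype('float32')),np.percentile(X[:,2],99))
```

```text
[ 569.95809814 -356.58681805  205.97040595] 0.5663911146497247 [-1.59561901  0.06695792 -5.47709442] [-0.01010545 -0.00422493 -0.05134749]
[321. 206.] 19350 ((592.714111328125, -361.0692443847656), (77.74424743652344, 104.46882629394531), 80.23674774169922) 240.38739134017987
[320. 348.] 3148 ((514.4502563476562, -348.94427490234375), (52.21556091308594, 38.78840637207031), 81.9187240600586) 235.85309665683457
```

View pics/wrist6.png

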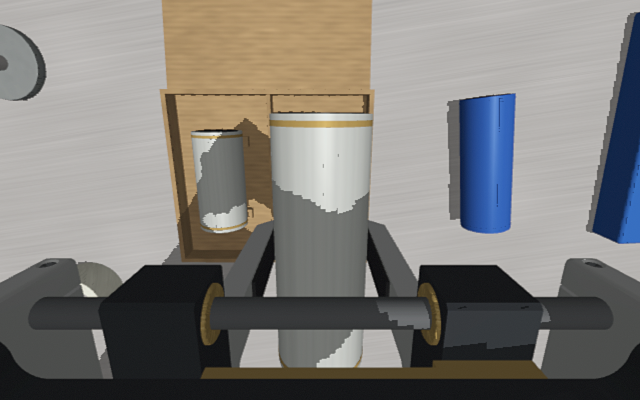

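The long tube at (320,230) is held level and near its middle, and the short tube at (218,180) is undisturbed. Now I'll carry it to the deck, about 10 mm uphill of its rest position.

move_arm --rows '[[0.045,[0,0.015,0],0.01],[0.045,[0,0.03,0],0.013],[0.045,[0,0.036,0],0.014],[0.045,[0,0.036,0],0.014],[0.045,[0,0.036,0],0.014],[0.045,[0,0.036,0],0.014],[0.045,[0,0.036,0],0.014],[0.045,[0,0.036,0],0.014],[0.045,[0,0.036,0],0.014],[0.045,[0,0.036,0],0.014]]'

```text
time: 15.55
position: [569.2, -21.9, 206.2]
ee_rot: [[-0.004, -0.012, -1.0], [0.001, -1.0, 0.012], [-1.0, -0.001, 0.004]]
contact_force: [1.4, -0.4, -4.2]
finger_gap: 0.571
```

move_arm --rows '[[0.045,[0,0.036,0],0.014],[0.045,[0,0.036,0],0.014],[0.045,[0,0.036,0],0.014],[0.045,[0,0.036,0],0.014],[0.045,[0,0.036,0],0.014],[0.045,[0,0.036,0],0.014],[0.045,[0,0.036,0],0.014],[0.045,[0,0.036,0],0.014],[0.045,[0,0.03,0],0.014],[0.045,[0,0.02,0],0.014]]'

```text
time: 16.38
position: [568.6, 316.4, 205.8]
ee_rot: [[-0.005, 0.13, -0.992], [-0.001, -0.992, -0.13], [-1.0, -0.0, 0.005]]
contact_force: [-0.7, -0.1, -5.1]
finger_gap: 0.573
```

move_arm --rows '[[0.045,[0,0.004,0],0],[0.045,[0,0,0],0],[0.045,[0,0,0],0],[0.045,[0,0,0],0],[0.045,[0,0,0],0],[0.045,[0,0,0],0],[0.045,[0,0,0],0],[0.045,[0,0,0],0],[0.045,[0,0,0],0],[0.045,[0,0,0],0]]'

```text
time: 17.22
position: [571.2, 317.3, 209.0]
ee_rot: [[0.0, 0.126, -0.992], [0.0, -0.992, -0.126], [-1.0, -0.0, -0.0]]
contact_force: [-0.2, -0.8, -4.1]
finger_gap: 0.575
```

Run:
```python
from meas import *
s=observe();print(s['position'].round(1),np.degrees(np.arctan2(s['ee_rot'][1,1],s['ee_rot'][0,1])),s['contact_force'].round(1),s['finger_gap'])
p=s['position'][:2]-C;print('local',p@u,p@w)
d,L,h=stand('wrist7');stand('side7','side')
```

```text
[571.2 317.3 209. ] -82.74847173203783 [-0.2 -0.8 -4.1] 0.5747126302471591
local 9.839549907670097 -0.19149694181493676
```

View pics/side7.png

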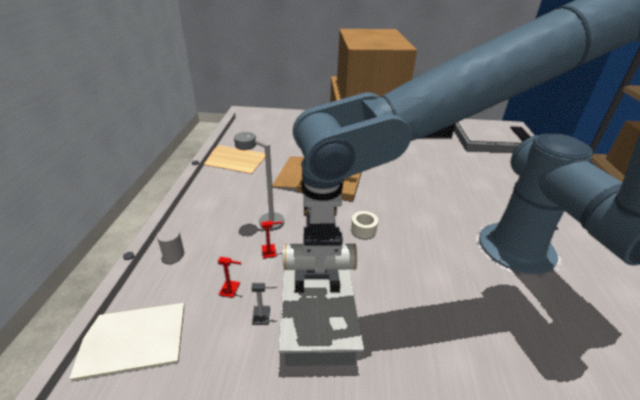

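The side view shows the tube level above the deck at (320,257), square across it, at local (9.8,-0.2). I'll lower it to just above contact.

move_arm --rows '[[0.045,[0,0,-0.01],0],[0.045,[0,0,-0.02],0],[0.045,[0,0,-0.025],0],[0.045,[0,0,-0.025],0],[0.045,[0,0,-0.016],0],[0.045,[0,0,-0.01],0],[0.045,[0,0,-0.005],0],[0.045,[0,0,-0.003],0],[0.045,[0,0,0],0],[0.045,[0,0,0],0]]'

```text
time: 18.15
position: [572.1, 317.7, 96.1]
ee_rot: [[0.002, 0.126, -0.992], [0.001, -0.992, -0.126], [-1.0, -0.0, -0.002]]
contact_force: [1.0, -0.1, -4.0]
finger_gap: 0.566
```

move_arm --rows '[[0.045,[0,0,-0.001],0],[0.045,[0,0,-0.001],0],[0.045,[0,0,0],0],[0.045,[0,0,0],0],[0.045,[0,0,0],0],[0.045,[0,0,0],0],[0.045,[0,0,0],0],[0.045,[0,0,0],0],[0.045,[0,0,0],0],[0.045,[0,0,0],0]]'

```text
time: 18.98
position: [571.2, 317.4, 92.8]
ee_rot: [[-0.0, 0.126, -0.992], [0.0, -0.992, -0.126], [-1.0, -0.0, 0.0]]
contact_force: [-0.3, -0.2, -4.5]
finger_gap: 0.566
```

move_arm --rows '[[0.045,[0,0,-0.001],0],[0.045,[0,0,-0.001],0],[0.045,[0,0,-0.001],0],[0.045,[0,0,0],0],[0.045,[0,0,0],0],[0.045,[0,0,0],0],[0.045,[0,0,0],0],[0.045,[0,0,0],0],[0.045,[0,0,0],0],[0.045,[0,0,0],0]]'

```text
time: 19.82
position: [571.2, 317.5, 89.9]
ee_rot: [[0.0, 0.126, -0.992], [0.0, -0.992, -0.126], [-1.0, -0.0, -0.0]]
contact_force: [-0.7, -0.1, -4.9]
finger_gap: 0.57
```

move_arm --rows '[[0.045,[0,0,-0.001],0],[0.045,[0,0,-0.001],0],[0.045,[0,0,0],0],[0.045,[0,0,0],0],[0.045,[0,0,0],0],[0.045,[0,0,0],0],[0.045,[0,0,0],0],[0.045,[0,0,0],0],[0.045,[0,0,0],0],[0.045,[0,0,0],0]]'

```text
time: 20.65
position: [571.2, 317.4, 87.8]
ee_rot: [[-0.0, 0.126, -0.992], [-0.0, -0.992, -0.126], [-1.0, -0.0, 0.0]]
contact_force: [0.1, -0.2, -5.0]
finger_gap: 0.571
```

move_arm --rows '[[0.045,[0,0,-0.001],0],[0.045,[0,0,0],0],[0.045,[0,0,0],0],[0.045,[0,0,0],0],[0.045,[0,0,0],0],[0.045,[0,0,0],0],[0.045,[0,0,0],0],[0.045,[0,0,0],0],[0.045,[0,0,0],0],[0.045,[0,0,0],0]]'

```text
time: 21.48
position: [571.4, 317.5, 87.5]
ee_rot: [[0.0, 0.127, -0.992], [0.0, -0.992, -0.127], [-1.0, -0.0, -0.0]]
contact_force: [-4.0, -2.5, 5.3]
finger_gap: 0.567
```

It's touching the deck (about +5 N). Now I'll slide down the slope toward the prongs, still holding.

move_arm --rows '[[0.045,[0.0001,-0.001,0],0],[0.045,[0.0001,-0.001,-0.0002],0],[0.045,[0.0001,-0.001,-0.0002],0],[0.045,[0.0001,-0.001,-0.0002],0],[0.045,[0.0001,-0.001,-0.0002],0],[0.045,[0.0001,-0.001,-0.0001],0],[0.045,[0.0001,-0.001,-0.0001],0],[0.045,[0,0,0],0],[0.045,[0,0,0],0],[0.045,[0,0,0],0]]'

```text
time: 22.32
position: [572.7, 310.4, 86.4]
ee_rot: [[0.002, 0.126, -0.992], [0.0, -0.992, -0.126], [-1.0, -0.0, -0.002]]
contact_force: [1.9, 2.9, 4.7]
finger_gap: 0.573
```

Run:
```python
from meas import *
s=observe();print(s['position'].round(1),s['contact_force'].round(1),s['moment'].round(2));p=s['position'][:2]-C;print('local',p@u,p@w)
d,L,h=stand('wrist8')
```

```text
[572.7 310.4  86.4] [1.9 2.9 4.7] [ 0.72 -0.32 -0.07]
local 2.8509943337537056 -0.7194833089430893
```

View pics/wrist8.png

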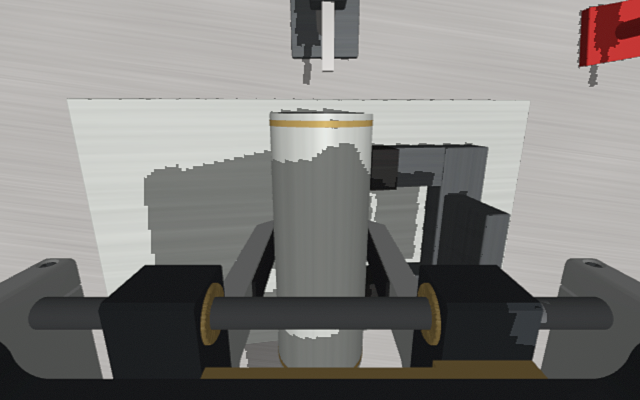

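The blade at (328,40) lines up with the tube axis at about x=321. The prong tip at (385,165) is almost touching the tube edge at 371. I'll creep on.

move_arm --rows '[[0.045,[0.0001,-0.0007,-0.0001],0],[0.045,[0.0001,-0.0007,-0.0001],0],[0.045,[0,-0.0006,-0.0001],0],[0.045,[0,0,0],0],[0.045,[0,0,0],0],[0.045,[0,0,0],0],[0.045,[0,0,0],0],[0.045,[0,0,0],0],[0.045,[0,0,0],0],[0.045,[0,0,0],0]]'

```text
time: 23.2
position: [572.5, 308.7, 86.1]
ee_rot: [[0.001, 0.126, -0.992], [0.001, -0.992, -0.126], [-1.0, -0.0, -0.001]]
contact_force: [0.7, 3.8, 5.8]
finger_gap: 0.571
```

move_arm --rows '[[0.045,[0.0001,-0.0005,-0.0001],0],[0.045,[0,-0.0005,-0.0001],0],[0.045,[0,0,0],0],[0.045,[0,0,0],0],[0.045,[0,0,0],0],[0.045,[0,0,0],0],[0.045,[0,0,0],0],[0.045,[0,0,0],0],[0.045,[0,0,0],0],[0.045,[0,0,0],0]]'

```text
time: 24.03
position: [572.6, 307.8, 85.9]
ee_rot: [[0.001, 0.126, -0.992], [0.001, -0.992, -0.126], [-1.0, -0.001, -0.001]]
contact_force: [1.1, 3.4, 6.3]
finger_gap: 0.568
```

move_arm --rows '[[0.045,[0.0001,-0.0005,-0.0001],0],[0.045,[0,-0.0005,-0.0001],0],[0.045,[0,0,0],0],[0.045,[0,0,0],0],[0.045,[0,0,0],0],[0.045,[0,0,0],0],[0.045,[0,0,0],0],[0.045,[0,0,0],0],[0.045,[0,0,0],0],[0.045,[0,0,0],0]]'

```text
time: 24.87
position: [572.7, 307.0, 85.8]
ee_rot: [[0.001, 0.126, -0.992], [0.001, -0.992, -0.126], [-1.0, -0.001, -0.001]]
contact_force: [0.2, 5.1, 5.3]
finger_gap: 0.572
```

Run:
```python
from meas import *
s=observe();print(s['position'].round(1),s['contact_force'].round(1),s['moment'].round(2));p=s['position'][:2]-C;print('local',p@u,p@w)
d,L,h=stand('wrist9');im=d['image']
cv2.imwrite('pics/w9c.png',cv2.resize(cv2.cvtColor(im,cv2.COLOR_RGB2BGR)[90:300,220:540],None,fx=2.5,fy=2.5))
im=im.astype(int)
m=(abs(L[...,1])<60)&(h>50)&(h<64)&(im.max(-1)<110)&(L[...,0]<-60);X=L[m];print('rib',len(X),cv2.minAreaRect(X[:,:2].astype('float32')))
for lo,hi in((-52,-34),(34,52)):
    mm=(im.max(-1)<100)&(L[...,1]>lo)&(L[...,1]<hi)&(h>20)&(h<30)&(L[...,0]<-10)
    if mm.sum(): print(' tip',lo,np.percentile(L[mm][:,0],98),mm.sum())
```

```text
[572.7 307.   85.8] [0.2 5.1 5.3] [ 0.93  0.02 -0.01]
local -0.5107831552473047 -0.2967718143223829
rib 1761 ((-87.96106719970703, -8.682718276977539), (15.01980209350586, 32.38663864135742), 0.2770949900150299)
 tip -52 -29.757679985623952 679
 tip 34 -29.368628745167758 115
```

View pics/w9c.png

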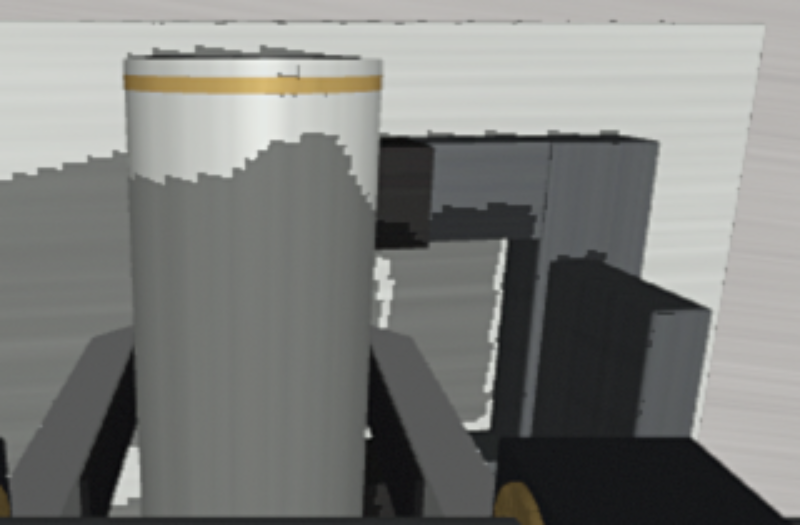

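move_arm --rows '[[0.045,[0.0001,-0.0006,-0.0001],0],[0.045,[0,0,0],0],[0.045,[0,0,0],0],[0.045,[0,0,0],0],[0.045,[0,0,0],0],[0.045,[0,0,0],0],[0.045,[0,0,0],0],[0.045,[0,0,0],0],[0.045,[0,0,0],0],[0.045,[0,0,0],0]]'

```text
time: 25.75
position: [572.7, 306.6, 85.8]
ee_rot: [[0.001, 0.126, -0.992], [0.002, -0.992, -0.126], [-1.0, -0.001, -0.001]]
contact_force: [0.7, 4.3, 6.9]
finger_gap: 0.568
```

move_arm --rows '[[0.045,[0.0001,-0.0006,-0.0001],0],[0.045,[0,0,0],0],[0.045,[0,0,0],0],[0.045,[0,0,0],0],[0.045,[0,0,0],0],[0.045,[0,0,0],0],[0.045,[0,0,0],0],[0.045,[0,0,0],0],[0.045,[0,0,0],0],[0.045,[0,0,0],0]]'

```text
time: 26.58
position: [572.7, 306.0, 85.6]
ee_rot: [[0.001, 0.126, -0.992], [0.002, -0.992, -0.126], [-1.0, -0.001, -0.001]]
contact_force: [-0.1, 4.4, 6.5]
finger_gap: 0.571
```

Run:
```python
from meas import *
s=observe();print(s['position'].round(1),s['contact_force'].round(1),s['moment'].round(2));p=s['position'][:2]-C;print('local',p@u,p@w)
d,L,h=stand('wrist10');im=d['image'].astype(int)
m=(abs(L[...,1])<60)&(h>50)&(h<64)&(im.max(-1)<110)&(L[...,0]<-60);X=L[m];print('rib',len(X),cv2.minAreaRect(X[:,:2].astype('float32')))
for lo,hi in((-52,-34),(34,52)):
    mm=(im.max(-1)<100)&(L[...,1]>lo)&(L[...,1]<hi)&(h>20)&(h<30)&(L[...,0]<-10)
    if mm.sum(): print(' tip',lo,np.percentile(L[mm][:,0],98),mm.sum())
```

```text
[572.7 306.   85.6] [-0.1  4.4  6.5] [ 1.04  0.08 -0.01]
local -1.4999412054718932 -0.2033124529983971
rib 1754 ((-89.30855560302734, -8.49020767211914), (32.544097900390625, 15.394393920898438), 88.84197998046875)
 tip -52 -30.72523782302452 679
 tip 34 -30.38952818947919 112
```

Run:
```python
from meas import *
for t in('wrist8','wrist9','wrist10'):
    d=dict(np.load(t+'.npz'));P=pts(d);L=np.dstack([(P[...,:2]-C)@u,(P[...,:2]-C)@w,P[...,2]]);h=L[...,2]-60-np.tan(np.radians(9))*L[...,0];im=d['image'].astype(int)
    m=(L[...,1]<-30)&(L[...,1]>-60)&(h>10)&(h<30)&(im.max(-1)<120)&(L[...,0]<-60);X=L[m]
    g=d['image'][150:180,:].astype(int).sum(-1).mean(0); k=np.arange(465,505); e=np.gradient(g); 
    print(t,'bar back',np.percentile(X[:,0],2),'px',k[e[k].argmax()],'edges',[int(i) for i in np.argsort(-abs(e[360:500]))[:6]+360], g[366:378].round().tolist())
```

```text
wrist8 bar back -101.08799751453014 px 485 edges [370, 371, 485, 486, 484, 487] [421.0, 429.0, 426.0, 410.0, 334.0, 135.0, 99.0, 129.0, 133.0, 133.0, 133.0, 133.0]
wrist9 bar back -101.08328047269258 px 481 edges [370, 371, 481, 480, 482, 392] [418.0, 421.0, 419.0, 409.0, 342.0, 172.0, 121.0, 127.0, 132.0, 133.0, 132.0, 132.0]
wrist10 bar back -101.96423479615213 px 481 edges [370, 371, 481, 480, 482, 392] [411.0, 414.0, 414.0, 391.0, 335.0, 170.0, 123.0, 130.0, 133.0, 132.0, 132.0, 133.0]
```

The chock began moving with the tube: 4 px less offset at frame 9, none since, and about 1 mm of shift. So both prongs are in contact and the axis is at x≈-1.5. I'll relax the grip, then open gently.

move_arm --rows '[[0.045,[0,0,0],0],[0.045,[0,0,0],0],[0.045,[0,0,0],0],[0.045,[0,0,0],0],[0.054,[0,0,0],0],[0.055,[0,0,0],0],[0.056,[0,0,0],0],[0.058,[0,0,0],0],[0.06,[0,0,0],0],[0.062,[0,0,0],0]]' --squeeze 3

```text
time: 27.47
position: [571.9, 304.5, 84.0]
ee_rot: [[-0.002, 0.126, -0.992], [-0.001, -0.992, -0.126], [-1.0, 0.001, 0.002]]
contact_force: [0.1, 0.1, -0.9]
finger_gap: 0.655
```

move_arm --rows '[[0.064,[0,0,0],0],[0.064,[0,0,0],0],[0.064,[0,0,0],0],[0.064,[0,0,0],0],[0.064,[0,0,0],0],[0.064,[0,0,0],0],[0.064,[0,0,0],0],[0.064,[0,0,0],0],[0.064,[0,0,0],0],[0.064,[0,0,0],0]]'

```text
time: 28.3
position: [572.5, 305.2, 85.0]
ee_rot: [[-0.0, 0.127, -0.992], [0.0, -0.992, -0.127], [-1.0, -0.0, 0.0]]
contact_force: [-0.1, 0.3, -0.0]
finger_gap: 0.681
```

Run:
```python
from meas import *
s=observe();print(s['position'].round(1),s['contact_force'].round(1),s['moment'].round(2),s['finger_gap'])
d,L,h=stand('wrist11');im=d['image']
cv2.imwrite('pics/w11c.png',cv2.resize(cv2.cvtColor(im,cv2.COLOR_RGB2BGR),None,fx=1.25,fy=1.25))
```

```text
[572.5 305.2  85. ] [-0.1  0.3 -0. ] [-0.03  0.02 -0.03] 0.6807420656404524
```

View pics/w11c.png

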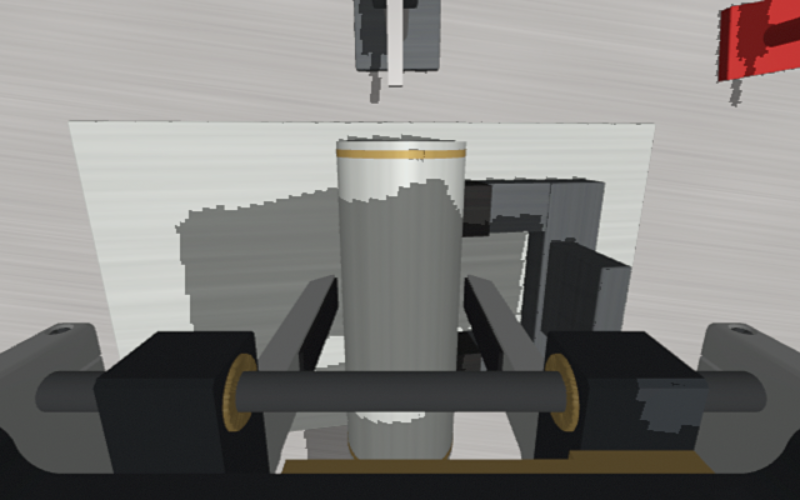

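The tube has been released and rests against the prong at (477,205). The pads are clear on both sides, the wrist force is about zero, and the blade at (396,60) is over the tube axis at about (400,150). I'll retreat straight up.

move_arm --rows '[[0.064,[0,0,0.004],0],[0.064,[0,0,0.008],0],[0.064,[0,0,0.012],0],[0.064,[0,0,0.016],0],[0.064,[0,0,0.02],0],[0.064,[0,0,0.025],0],[0.064,[0,0,0.03],0],[0.064,[0,0,0.03],0],[0.064,[0,0,0.03],0],[0.064,[0,0,0.02],0]]'

```text
time: 29.18
position: [573.4, 305.6, 285.5]
ee_rot: [[0.006, 0.127, -0.992], [0.002, -0.992, -0.127], [-1.0, -0.001, -0.006]]
contact_force: [0.1, -0.1, 0.1]
finger_gap: 0.682
```

move_arm --rows '[[0.064,[0,-0.02,0],0],[0.064,[-0.01,-0.03,0],0],[0.064,[-0.01,-0.03,0],0],[0.064,[-0.01,-0.03,0],0],[0.064,[-0.01,-0.03,0],0],[0.064,[-0.01,-0.02,0],0],[0.064,[0,0,0],0],[0.064,[0,0,0],0],[0.064,[0,0,0],0],[0.064,[0,0,0],0]]'

```text
time: 30.02
position: [522.8, 146.0, 280.5]
ee_rot: [[0.001, 0.128, -0.992], [0.0, -0.992, -0.128], [-1.0, -0.0, -0.001]]
contact_force: [0.9, -0.7, -0.5]
finger_gap: 0.68
```

Run:
```python
from meas import *
for i in range(2):
  for cam in('wrist','side'):
    d,L,h=stand(f'{cam}12{i}',cam);im=d['image'].astype(int)
    inb=(abs(L[...,0])<135)&(abs(L[...,1])<90)
    m=inb&(h>30)&(h<62)&(im.min(-1)>80)&(abs(L[...,0])<45);X=L[m]
    (c,wh,a)=cv2.minAreaRect(X[:,:2].astype('float32'));t=X[h[m]>51]
    print(cam,'tube',np.round(c,1),np.round(wh,1),round(a,1),'top mean x',t[:,0].mean(),'line',np.polyfit(t[:,1],t[:,0],1), 'h',np.percentile(h[m],98))
    m=inb&(h>48)&(h<64)&(im.max(-1)<110)&(L[...,0]<-60);X=L[m];print(' rib',len(X),cv2.minAreaRect(X[:,:2].astype('float32')))
    m=(L[...,2]>98)&(L[...,2]<116)&(L[...,1]<-90)&(L[...,1]>-145)&(abs(L[...,0])<40);X=L[m];print(' ptr',len(X),cv2.minAreaRect(X[:,:2].astype('float32')) if len(X)>5 else 0)
s=observe();print(s['time'],s['position'],s['contact_force'])
```

```text
wrist tube [-4.3  1.1] [150.4  52.2] 90.0 top mean x -7.25322364473661 line [ 2.32844083e-03 -7.24715578e+00] h 54.58844150214058
 rib 603 ((-91.16561126708984, 0.8948383331298828), (14.091129302978516, 49.302024841308594), 0.06114257127046585)
 ptr 175 ((-1.1072189807891846, -103.3471908569336), (6.064675331115723, 20.98725700378418), 0.02949925698339939)
side tube [ 4.2 -1.6] [150.7  45. ] 88.8 top mean x -2.789870248359259 line [ 0.00642734 -2.77454472] h 55.91644871107405
 rib 116 ((-87.48799133300781, -0.9414749145507812), (47.18240737915039, 13.52225399017334), 89.89713287353516)
 ptr 139 ((1.148681640625, -119.77359008789062), (49.13677978515625, 19.030075073242188), 86.81255340576172)
wrist tube [-4.1  1. ] [150.2  51.9] 89.5 top mean x -7.322072210203059 line [ 2.57973779e-03 -7.31459761e+00] h 54.633120879462176
 rib 596 ((-91.14407348632812, 1.1728076934814453), (14.010114669799805, 49.141483306884766), 0.18752962350845337)
 ptr 174 ((-1.0866284370422363, -102.8731460571289), (6.128247261047363, 20.488750457763672), 2.4898083209991455)
side tube [ 3.9 -1.7] [150.5  44.1] 89.3 top mean x -3.0374070029312215 line [ 0.00563362 -3.02438552] h 55.74337435505681
 rib 116 ((-86.76067352294922, -0.9773788452148438), (47.021400451660156, 13.459213256835938), 88.68254852294922)
 ptr 142 ((0.7568225860595703, -120.1204833984375), (49.591697692871094, 18.545578002929688), 88.41568756103516)
30.2167 [522.58234647 145.88037417 279.84249439] [ 0.94387832 -0.25690693 -0.82056397]
```

View pics/wrist121.png

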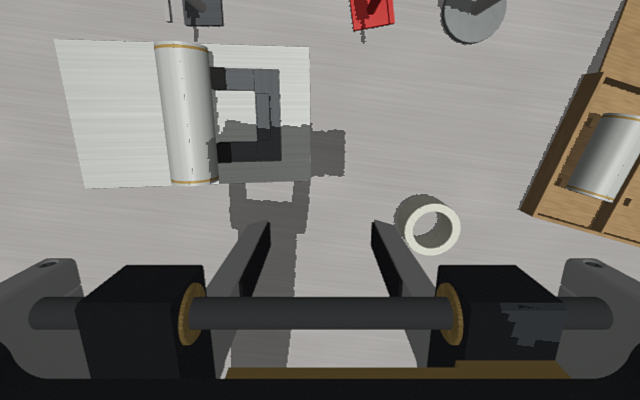

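View pics/side121.png

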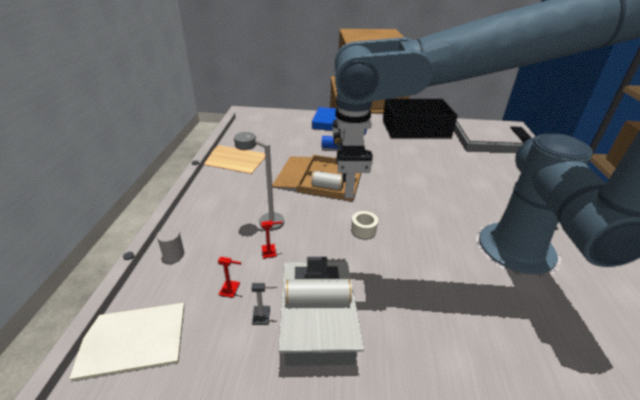

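The wrist view shows the tube (184,115) square against both prong tips at (217,78) and (222,150). The short tube and tape roll are where they were. The two readings, 0.1 s apart, agree, so I'm handing in.

```bash
python3 -c "
from plant import *
close_job()"
```

```text
the job is handed in; nothing more can be done
```

The chock is flat on the deck with its prongs uphill, and the longer tube rests against both prongs, level with the pointer. The job was handed in at about 30 s of the 64 s allowed. I set the chock down first, while both tubes were still in the carton. Then I lowered the longer tube onto the deck, slid it down to the prongs while holding it, and released it at low grip.

- **Tube position:** its axis is at stand-local x of about -2 mm, with the pointer at about -1 mm (limit 15 mm). The tube is square across the deck to about 0.5° and centred to within 2 mm.
- **Camera disagreement:** the wrist camera put the tube's centre at about -4 mm and the side camera at about +4 mm. Each sees only part of the tube's curved side. Working from the chock's rib gives about -2 mm.
- **Chock:** the wrist view put its yaw error under 1°. It slid about 1 mm downhill when the tube met the prongs.
- **Stability:** the tube's position did not change between the last two sets of pictures, about 0.1 s apart.
- **Everything else:** wrist force at the end was about zero, with the gripper clear of everything. The short tube and tape roll were not touched.

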